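# Key the label unwinder's disc onto its drive pin

## Task

The label unwinder's notched white disc is riding high on its spindle because its notch is not over the drive pin. Push the disc round by its upright post with a fingertip until the notch stands over the pin, then press the disc down until it is fully seated, and leave it free. Do not raise the disc, and leave the things standing round the unwinder where they are.

Things in the scene. Friction and masses are not known exactly. Their poses are not given: they have to be found in the camera images.
- depth (a joint): how far (m) the disc has been pressed down on its spindle: 0 = riding high as found, 0.016 = fully seated on the flange, negative = raised. Sliding it either way takes about 6 N (a snug fit; it stays where it is left, does not drop by itself and cannot tilt). While the notch is not over the pin, the pin resists it springily (2 to 5 N per mm) from about 1 mm on and lifts it back when let go, to within 4 mm of the top.
- turn (a joint): angle (rad) of the disc about its upright spindle, relative to the housing, counter-clockwise positive from above, never limited: 0 (or any whole turn) = notch over the pin. Turning takes about 0.1 N m (about 2 N sideways at the post); it stays where it is left.
- notch (a point): centre of the one notch (24 mm wide, 15 mm deep) in the rim of the plain white plastic disc, 84 mm from the spindle axis, mid-thickness: 89 mm above the table when riding high. Disc: 170 mm across, 10 mm thick, its top 94 mm above the table riding high, 78 mm seated, free to press on. The notch is about 4 mm wider than the pin on each side, and the pin's domed tip centres the last few mm.
- post_top (a point): centre of the top of the disc's upright round steel post, 18 mm in diameter and 30 mm tall above the disc's top, 52 mm from the spindle axis, exactly opposite the notch. Its top is 124 mm above the table when riding high, 108 mm when seated. It turns with the disc.
- pin_top (a point): domed tip of the fixed drive pin, 16 mm in diameter, 84 mm from the spindle axis, standing 15 mm up from the flange, its tip 83 mm above the table. It stands under the disc's rim and almost half of it shows beyond the rim from above. Just outside it on the same radius stands a fixed bright steel block, 30 mm long radially and 16 mm wide, 93 to 123 mm from the spindle axis, its top 80 mm above the table, marking its direction.
- spindle_top (a point): centre of the top of the fixed upright spindle, 18 mm in diameter, 104 mm above the table (10 mm above the disc's top riding high); round it the disc has a hub 34 mm across, 4 mm above its top. The disc turns and slides on this axis. x axis of this point: level, from the spindle towards the pin; z up. Fixed to the housing.
- housing: fixed white housing of the label unwinder, 250 x 280 mm and 60 mm tall, with a round steel flange 210 mm across and 8 mm thick on top (flange top 68 mm above the table) and two idler rollers 16 mm in diameter, 20 mm tall, at its two corners on the pin's side (109 mm along x, 124 mm to either side along y). Origin at the centre of its underside on the table, under the spindle; x points to the pin, z up.
- reel: loose full label reel lying flat, 104 mm across, 45 mm tall, bystander. Origin at the centre of its underside.
- tub: loose clear round tub of three cakes, 72 mm across, 78 mm tall, bystander. Origin at the centre of its underside.
- pack: loose clear pack of six cakes, 110 x 160 mm, 50 mm tall, bystander. Origin at the centre of its underside.

How it is judged:
By the outcome, as a careful person would: the job done as asked, in the order asked, and still so for the second after the job is handed in, with the robot touching nothing.
It also fails if it takes over 64 s, if anything falls off the work surface, if the arm or the gripper's body presses on something with over 40 N, if the wrist force passes 120 N, or if a joint passes its speed limit or range.

## Robot

A 6-joint arm with a two-finger parallel gripper is mounted at the origin on the work surface. World frame = base frame: x ahead of the robot, y to its left, z up, the work surface at z = 0. Lengths are in m, angles in rad, forces in N, time in s.
With the tool pointing down it reaches from about 0.325 to 0.9 m from the base axis. Payload 6.1 kg.
Tool frame: the origin (TCP) lies on the centre line of the jaws, within the pads' length; the fingertips stand 22 mm ahead of it and the grasp point (between the pads) lies 3 mm ahead of it; z points along the fingers, y is the line along which they close (so a half turn about z gives the same grasp; the last joint's range is limited). The gripper opens to 87 mm and grips with 3 to 60 N. Pads are 19 mm wide; open, the fingers measure 117 mm over their backs; the gripper's body (75 mm by 190 mm) begins 51 mm behind the grasp point.
Start: joints at [-1.234, 0.22, 1.526, -0, 1.395, -0.126], TCP at [0.279, -0.559, 0.245] pointing down, gripper open.
Joint ranges: [-2.98, 2.98], [-0.91, 2.08], [0.09, 2.57], [-1.24, 4.39], [0.2, 2.65], [-2.68, 2.68]. Speed limits (rad/s): [2.57, 2.57, 3.01, 3.14, 3.14, 3.14].

## Interface

Orientations are given as a unit quaternion [w, x, y, z].
In Python, from workcell import r gives the robot as it stands.
- The arm moves only by the tool servo_tool, never from a script. Its argument "targets" is a list of rows, each a list of 3 entries, a list of its own where there are three numbers: the shift along the tool's x, y, z in cm, then the turn, a rotation vector about the tool's x, y, z in degrees, then the closure, from -1 (fully open) to 1 (shut). A call has 1 to 12 rows; each row shifts and turns the commanded pose from where the row before left it, along the tool's axes as they then stand; what a row does not reach is not made up. A row lasts 1/10 s, in which the tool goes at most 50 mm and 8.59 degrees, less where a joint would pass 70% of its speed; a pose out of reach is approached as far as the arm can. A call is refused whole if a number of a shift passes 5 or a number of a turn 8.59, either way. A call with a gripper value outside its range is refused whole. The fingers move at their own pace and stop on an object; "grip_force" is the grip in N (left out, the last holds). Time passes only in rows, so rows that do not move let the fingers close. It gives the time, the measured TCP pose, the force, the opening and the grip force at its end, in the units of the state.
- r.read_state(): the state, without advancing time (a new reading comes with each control period).
- r.grab_frame(name): name is "side" or "top" or "wrist"; returns the picture (480x640x3 uint8, blue, green, red); there is no depth.
- r.calibration(name): a dict with "fx", "fy", "cx", "cy" (pixels), "k1" (the pictures are not rectified: a ray, as slopes to the right and down, at radius r is drawn at 1 + k1 r^2 times it, then the intrinsics apply), "R" (3x3) and "t" (3): a world point X has camera coordinates R X + t. Camera axes: x right, y down, z forward; pixel columns grow to the right and rows downward; lengths in m; the calibration is good to about 2 mm. A picture is of the moment at which its call begins: read the wrist's pose just before it. calibration takes no time and is no camera call; for the wrist camera it gives the pose at the moment of the call.
- r.job_done(): hands the job in; it is judged then, once.
Trained networks look in the newest picture that a camera, given by its name, has taken for a name from the list of things; names that differ only in an ending like _2 or _b are one class to them, and where a whole thing is asked for, a point or a joint stands for the part that bears it (a point fixed in the world has none). Each returns a list of dicts, best first, with "conf" (0 to 1); they miss things now and then, are a little off and sometimes report something else, mostly with a low value. They report only what shows in the picture. A call takes as long as a camera call.
- r.spot_in(camera, name): "bbox" ([left, top, width, height] in pixels, round what is visible of it).
- r.silhouettes(camera, name): "mask" (480x640 bool, what is visible of it) and "bbox" ([left, top, width, height] in pixels, round what is visible of it).
The state is a dict: "t": time; "joint_pos": joint angles; "qd": joint speeds; "joint_efforts": joint torques, N m; "eef_pos": TCP position; "ee_rot": TCP orientation; "ft_force": force on the tool from outside, world axes, zero at the start; "ft_torque": the same for the moment, N m; "finger_gap": opening from 0.0 (shut) to 1.0 (fully open); "gripper_force": force on a finger pad.
Only numpy, scipy, OpenCV 4.12 (cv2) and the standard library are available. Lean on these libraries where they do the work, as an engineer would, in place of code of your own. Each camera call takes 0.05 s, during which the arm holds its last target. There are 200 camera calls.

## Working session

There is one attempt and no reset: what is moved stays moved. The work goes in short steps, Python scripts to look and compute and a tool call to move; the robot and the scene stay as the last step left them, time stands still between calls to the robot, and variables do not carry over. Pictures are saved under pics/ and viewed, at most 10 in all, crops included, and the job is handed in when it is done.

Besides the shell and the picture viewer there is one more tool, called after "Call:" as name(argument=value, ...) on one line, values as JSON. servo_tool: Moves the arm, as the interface text tells. Its arguments: {"type":"object","properties":{"targets":{"type":"array"},"grip_force":{"type":"number"}},"required":["targets"]}

```bash
mkdir -p pics; cat > h.py <<'E'
import numpy as np, cv2
from workcell import r
def ray(c,u,v):
    K=r.calibration(c) if isinstance(c,str) else c
    x=np.array([(u-K["cx"])/K["fx"],(v-K["cy"])/K["fy"]]);d=x.copy()
    for _ in range(20): d=x/(1+K["k1"]*(d@d))
    R=np.array(K["R"]);t=np.array(K["t"])
    return -R.T@t, R.T@np.array([d[0],d[1],1.])
def atz(c,u,v,z):
    o,d=ray(c,u,v); return o+d*(z-o[2])/d[2]
def proj(c,X):
    K=r.calibration(c) if isinstance(c,str) else c
    p=np.array(K["R"])@np.array(X)+np.array(K["t"]);s=p[:2]/p[2]
    s=s*(1+K["k1"]*(s@s)); return s*[K["fx"],K["fy"]]+[K["cx"],K["cy"]]
def tri(a,b):
    (o1,d1),(o2,d2)=ray(*a),ray(*b)
    s=np.linalg.lstsq(np.stack([d1,-d2],1),o2-o1,rcond=None)[0]
    p,q=o1+s[0]*d1,o2+s[1]*d2
    return (p+q)/2,np.linalg.norm(p-q)
E
python3 - <<'E'
from h import *
s=r.read_state();print(s)
for c in("top","side"):
    cv2.imwrite(f"pics/{c}0.png",r.grab_frame(c))
    for n in("notch","post_top","pin_top","spindle_top","housing","reel","tub","pack"):
        print(c,n,[(np.round(x["bbox"]).tolist(),round(x["conf"],2)) for x in r.spot_in(c,n)[:2]])
E
```

```text
{'t': 0.0, 'joint_pos': array([-1.23407194e+00,  2.21223144e-01,  1.52760038e+00, -2.57452026e-05,
        1.39473968e+00, -1.26110153e-01]), 'qd': array([-0.00044148, -0.00052116, -0.00033469,  0.00151852,  0.00042285,
        0.00145264]), 'joint_efforts': array([ 1.68774136e-04, -4.94606853e+01, -3.87378538e+01,  7.00277765e-02,
        5.72219817e-02, -1.47858900e-04]), 'eef_pos': array([ 0.27884181, -0.55869339,  0.24344477]), 'ee_rot': array([-9.78487675e-04,  9.73341319e-01,  2.29359338e-01, -1.16166286e-04]), 'ft_force': array([ 0.81911823, -0.09781094,  0.71879406]), 'ft_torque': array([ 0.02519625, -0.02845713,  0.02238292]), 'gripper_force': 0.0, 'finger_gap': 1.0034780598594655}
top notch [([361.0, 222.0, 79.0, 77.0], 0.71)]
top post_top [([366.0, 220.0, 73.0, 80.0], 0.62)]
top pin_top [([326.0, 192.0, 146.0, 138.0], 0.58)]
top spindle_top []
top housing [([325.0, 192.0, 147.0, 139.0], 0.72)]
top reel [([289.0, 188.0, 39.0, 46.0], 0.96), ([365.0, 221.0, 76.0, 78.0], 0.27)]
top tub [([481.0, 263.0, 40.0, 31.0], 0.76), ([361.0, 223.0, 78.0, 76.0], 0.45)]
top pack [([396.0, 149.0, 84.0, 63.0], 0.62)]
side notch [([364.0, 184.0, 71.0, 50.0], 0.87)]
side post_top [([368.0, 182.0, 66.0, 56.0], 0.64)]
side pin_top [([328.0, 168.0, 145.0, 123.0], 0.63)]
side spindle_top [([328.0, 165.0, 141.0, 121.0], 0.81)]
side housing [([324.0, 166.0, 148.0, 122.0], 0.86)]
side reel [([296.0, 233.0, 43.0, 46.0], 0.68)]
side tub [([440.0, 159.0, 28.0, 40.0], 0.8)]
side pack [([321.0, 149.0, 73.0, 55.0], 0.57)]
```

View pics/top0.png

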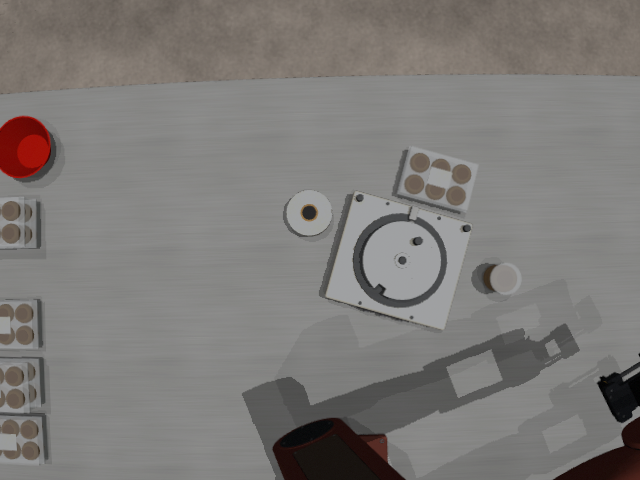

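View pics/side0.png

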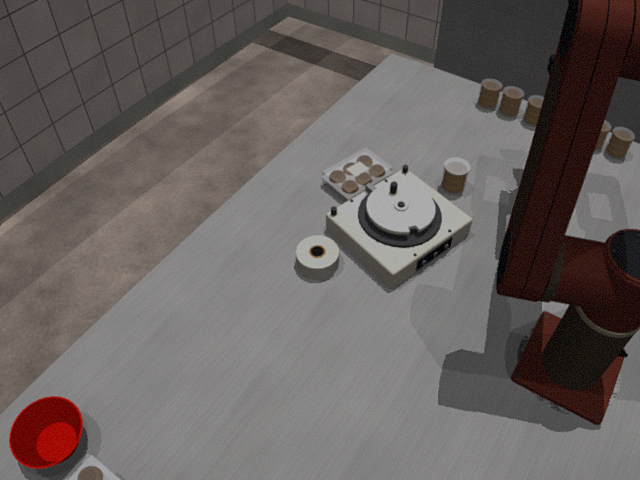

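The top view shows the spindle at (402,260), post at (417,240), notch at (380,289) and pin block at (414,213). The side view shows the spindle at (401,205), post at (393,186) and notch at (414,231).

```bash
python3 - <<'E'
from h import *
S,e=tri(("top",402,260),("side",401,205));print("spindle",S,e)
P,e=tri(("top",417.5,240),("side",393.5,185));print("post",P,e)
S2=atz("top",402,260,.104);P2=atz("top",417.5,240.5,.124);N=atz("top",380,289,.094);B=atz("top",414,213,.08)
for n,v in(("S",S2),("P",P2),("N",N),("B",B),("reel",atz("top",309,213,.045)),("tub",atz("top",505,278,.078)),("pack",atz("top",437,179,.05))):
    d=v-S2;print(n,v.round(3),np.hypot(*d[:2]).round(3),np.degrees(np.arctan2(d[1],d[0])).round(1))
for u,v in((360,197),(466,228)):
    q=atz("top",u,v,.08)-S2;print(q.round(3),np.hypot(*q[:2]),np.degrees(np.arctan2(q[1],q[0])))
E
```

```text
spindle [ 0.50902939 -0.13670311  0.09523127] 0.00024722584370721835
post [ 0.55024901 -0.16834397  0.11612911] 0.0006233706644812048
S [ 0.509 -0.135  0.104] 0.0 0.0
P [ 0.549 -0.167  0.124] 0.051 -37.9
N [ 0.448 -0.087  0.094] 0.078 141.8
B [ 0.611 -0.169  0.08 ] 0.108 -18.2
reel [0.621 0.063 0.045] 0.227 60.5
tub [ 0.462 -0.369  0.078] 0.238 -101.4
pack [ 0.69 -0.23  0.05] 0.204 -27.6
[ 0.141  0.084 -0.024] 0.1642045175224094 30.85386770826286
[ 0.066 -0.148 -0.024] 0.16247326626904254 -65.92257245663733
```

Call:
servo_tool(targets=[[[3.0, -2.4, -0.8], [0, 0, 0], 1], [[3.0, -2.4, -0.8], [0, 0, 0], 1], [[3.0, -2.4, -0.8], [0, 0, 0], 1], [[3.0, -2.4, -0.8], [0, 0, 0], 1], [[3.0, -2.4, -0.8], [0, 0, 0], 1], [[3.0, -2.4, -0.8], [0, 0, 0], 1], [[3.0, -2.4, -0.8], [0, 0, 0], 1], [[3.0, -2.4, -0.8], [0, 0, 0], 1], [[3.0, -2.4, -0.8], [0, 0, 0], 1], [[3.0, -2.4, -0.8], [0, 0, 0], 1], [[3.0, -2.4, 0], [0, 0, 0], 1], [[0, 0, 0], [0, 0, 0], 1]])

```text
t: 2.1
eef_pos: [0.4579, -0.1721, 0.3252]
ee_rot: [-0.0, 0.973, 0.232, 0.001]
ft_force: [-0.0, -0.2, 0.6]
finger_gap: 0.031
gripper_force: 0.0
```

```bash
python3 - <<'E'
from h import *
s=r.read_state();print(s["t"],s["eef_pos"],s["ee_rot"],s["joint_pos"],s["ft_force"],s["finger_gap"])
K=r.calibration("wrist");cv2.imwrite("pics/w1.png",r.grab_frame("wrist"))
import pickle;pickle.dump(K,open("w1.pkl","wb"))
print(proj(K,[.509,-.136,.104]),-np.array(K["R"]).T@K["t"])
E
```

```text
2.1 [ 0.45792482 -0.17209949  0.32523143] [-2.37407659e-04  9.72771472e-01  2.31764073e-01  1.01052483e-03] [-5.22014840e-01 -1.53896392e-01  1.76044284e+00  1.73301392e-03
  1.53390134e+00  5.80936814e-01] [-0.04917455 -0.22168035  0.62868627] 0.03051865523250502
[310.53784361 131.59702625] [ 0.52738483 -0.13727819  0.46561301]
```

View pics/w1.png

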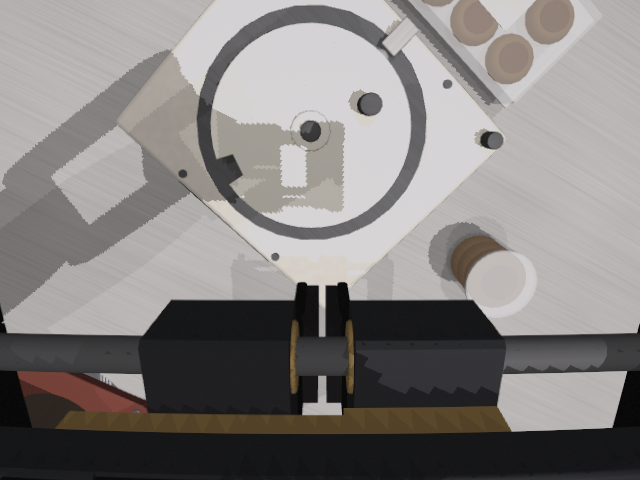

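The wrist view shows the spindle at (310,130), post at (370,104), notch at (230,167), pin block at (401,37) and gripper closed. The predicted spindle position agrees.

```bash
python3 - <<'E'
from h import *
import pickle;K=pickle.load(open("w1.pkl","rb"))
S=atz(K,310,130.5,.104);print(S)
print("tri",tri((K,310,130.5),("side",401,205)),tri((K,370,104),("side",393.5,185)),tri((K,370,104),("top",417.5,240)))
for n,u,v,z in(("P",370,104,.124),("N",230,167,.094),("B",401,37,.08),("roll",497,140,.08)):
    d=atz(K,u,v,z)-S;print(n,d.round(4),np.hypot(*d[:2]).round(4),np.degrees(np.arctan2(d[1],d[0])).round(1))
S=S[:2]
th=-38
for off in (30,):
    a=np.radians(th);T=S+.052*np.array([np.cos(a),np.sin(a)])+off/1e3*np.array([-np.sin(a),np.cos(a)])
    p=r.read_state()["eef_pos"];y=np.radians(26.8);d=T-p[:2];
    print(T,d,"tool",d@[np.cos(y),np.sin(y)],d@[np.sin(y),-np.cos(y)])
E
```

```text
[ 0.50959304 -0.1352092   0.104     ]
tri (array([ 0.5089258 , -0.13530902,  0.09651299]), np.float64(0.0006617468217703385)) (array([ 0.54980033, -0.16818204,  0.11647193]), np.float64(5.968768873003706e-05)) (array([ 0.55029054, -0.16856648,  0.11347877]), np.float64(0.0006834434143180732))
P [ 0.0397 -0.0323  0.02  ] 0.0512 -39.1
N [-0.0594  0.0484 -0.01  ] 0.0766 140.8
B [ 0.1024 -0.0335 -0.024 ] 0.1077 -18.1
roll [ 0.0677 -0.152  -0.024 ] 0.1664 -66.0
[ 0.56903944 -0.14358327] [0.11191782 0.03034827] tool 0.11357961003596848 0.023372789850860363
```

Call:
servo_tool(targets=[[[2.84, 0.58, 0], [0, 0, 0], 1], [[2.84, 0.58, 0], [0, 0, 0], 1], [[2.84, 0.58, 0], [0, 0, 0], 1], [[2.84, 0.58, 0], [0, 0, 0], 1], [[0, 0, 1], [0, 0, -8.2], 1], [[0, 0, 1], [0, 0, -8.2], 1], [[0, 0, 1], [0, 0, -8.2], 1], [[0, 0, 1], [0, 0, -8.2], 1], [[0, 0, 1], [0, 0, -8.2], 1], [[0, 0, 1], [0, 0, -8.2], 1], [[0, 0, 1], [0, 0, -8.2], 1], [[0, 0, 0], [0, 0, -8.2], 1]])

```text
t: 3.35
eef_pos: [0.5671, -0.147, 0.2523]
ee_rot: [-0.002, 0.692, 0.722, -0.001]
ft_force: [-0.3, 0.1, -0.4]
finger_gap: 0.002
gripper_force: 0.0
```

Call:
servo_tool(targets=[[[0, 0, 1], [0, 0, -8.2], 1], [[0, 0, 1], [0, 0, -8.2], 1], [[0, 0, 1], [0, 0, -8.2], 1], [[0, 0, 0], [0, 0, -8.2], 1], [[0, 0, 0], [0, 0, -8.2], 1], [[0, 0, 0], [0, 0, -8.2], 1], [[0, 0, 0], [0, 0, 0], 1], [[0, 0, 0], [0, 0, 0], 1], [[0, 0, 0], [0, 0, 0], 1]])

```text
t: 4.25
eef_pos: [0.5683, -0.1464, 0.2245]
ee_rot: [-0.0, 0.333, 0.943, -0.0]
ft_force: [-0.5, 0.4, 0.2]
finger_gap: 0.003
gripper_force: 0.0
```

```bash
cat >> h.py <<'E'
S=np.array([.5093,-.1353])
def yaw(q):
    w,x,y,z=q; return np.arctan2(2*(x*y+w*z),1-2*(y*y+z*z))
def where():
    s=r.read_state();y=yaw(s["ee_rot"]);p=s["eef_pos"];d=p[:2]-S
    # tool y is world (sin y,-cos y); radial axis = -tool x when yaw=theta+180
    tx=np.array([np.cos(y),np.sin(y)]);ty=np.array([np.sin(y),-np.cos(y)])
    print("t",s["t"],"p",p.round(4),"yaw",np.degrees(y).round(2),"z-tilt",np.array(s["ee_rot"]).round(4),"F",s["ft_force"].round(1),"gap",round(s["finger_gap"],3),"q",s["joint_pos"].round(2))
    print("rel spindle in tool x,y (mm):",1e3*d@tx,1e3*d@ty); return y,p
E
python3 - <<'E'
from h import *
where()
E
```

```text
t 4.25 p [ 0.5683 -0.1464  0.2245] yaw 141.11 z-tilt [-1.000e-04  3.329e-01  9.430e-01 -1.000e-04] F [-0.5  0.4  0.2] gap 0.003 q [-0.39  0.14  1.65 -0.    1.35 -1.28]
rel spindle in tool x,y (mm): -52.8563489928873 28.422635009364637
```

Call:
servo_tool(targets=[[[0, 0.4, 1.5], [0, 0, 0], 1], [[0, 0, 1.5], [0, 0, 0], 1], [[0, 0, 1.5], [0, 0, 0], 1], [[0, 0, 1.5], [0, 0, 0], 1], [[0, 0, 1.5], [0, 0, 0], 1], [[0, 0, 1.0], [0, 0, 0], 1], [[0, 0, 0.8], [0, 0, 0], 1], [[0, 0, 0.4], [0, 0, 0], 1], [[0, 0, 0], [0, 0, 0], 1], [[0, 0, 0], [0, 0, 0], 1]])

```text
t: 5.25
eef_pos: [0.5714, -0.1428, 0.1281]
ee_rot: [0.001, 0.331, 0.944, -0.0]
ft_force: [0.1, 0.7, 0.8]
finger_gap: 0.012
gripper_force: 0.0
```

```bash
python3 - <<'E'
from h import *
where()
cv2.imwrite("pics/s2.png",cv2.resize(r.grab_frame("side")[140:300,300:500],(800,640))[:600])
cv2.imwrite("pics/w2.png",r.grab_frame("wrist"))
E
```

```text
t 5.25 p [ 0.5714 -0.1428  0.1281] yaw 141.32 z-tilt [ 5.000e-04  3.312e-01  9.436e-01 -0.000e+00] F [0.1 0.7 0.8] gap 0.012 q [-0.38  0.24  1.73 -0.    1.17 -1.27]
rel spindle in tool x,y (mm): -53.14009098653996 32.93892158051287
```

View pics/w2.png

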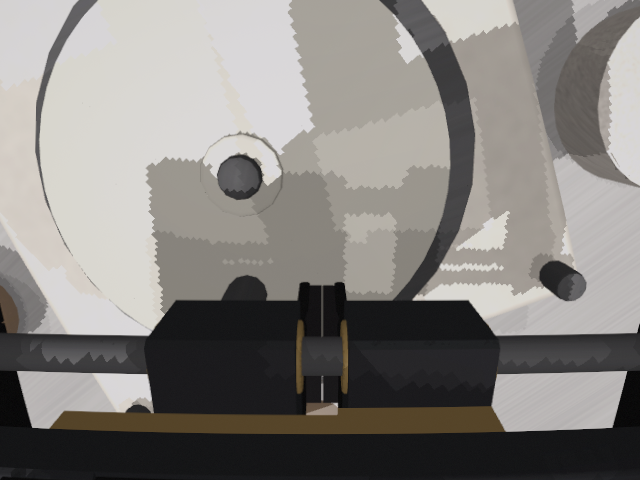

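Spindle at (240,177), post at (245,290) just left of the fingertips (about 323,310): clear side for pushing along -y. I'll make contact and sweep an arc.

Call:
servo_tool(targets=[[[0, -0.45, 0], [0, 0, 0], 1], [[0, -0.45, 0], [0, 0, 0], 1], [[-0.222, -0.567, 0], [0, 0, 6], 1], [[-0.222, -0.567, 0], [0, 0, 6], 1], [[-0.222, -0.567, 0], [0, 0, 6], 1], [[-0.222, -0.567, 0], [0, 0, 6], 1], [[-0.222, -0.567, 0], [0, 0, 6], 1], [[-0.222, -0.567, 0], [0, 0, 6], 1], [[0, 0, 0], [0, 0, 0], 1]])

```text
t: 6.25
eef_pos: [0.5457, -0.1806, 0.1277]
ee_rot: [0.0, 0.607, 0.795, -0.0]
ft_force: [0.2, 0.0, 0.6]
finger_gap: 0.004
gripper_force: 0.0
```

```bash
python3 - <<'E'
from h import *
y,p=where()
cv2.imwrite("pics/w3.png",r.grab_frame("wrist"))
E
```

```text
t 6.25 p [ 0.5457 -0.1806  0.1277] yaw 105.22 z-tilt [ 1.000e-04  6.072e-01  7.945e-01 -0.000e+00] F [0.2 0.  0.6] gap 0.004 q [-0.46  0.21  1.76 -0.    1.16 -0.72]
rel spindle in tool x,y (mm): -53.269962592185855 23.249008346418606
```

View pics/w3.png

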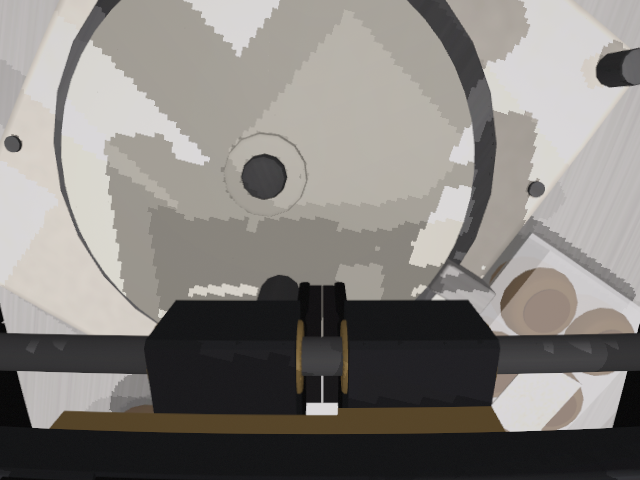

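Post at (278,288) now touches the finger's left edge (300); block at (455,285). Continuing the arc.

Call:
servo_tool(targets=[[[-0.214, -0.569, 0], [0, 0, 6], 1], [[-0.214, -0.569, 0], [0, 0, 6], 1], [[-0.214, -0.569, 0], [0, 0, 6], 1], [[-0.214, -0.569, 0], [0, 0, 6], 1], [[-0.214, -0.569, 0], [0, 0, 6], 1], [[-0.214, -0.569, 0], [0, 0, 6], 1], [[-0.214, -0.569, 0], [0, 0, 6], 1], [[-0.214, -0.569, 0], [0, 0, 6], 1], [[-0.214, -0.569, 0], [0, 0, 6], 1], [[0, 0, 0], [0, 0, 0], 1]])

```text
t: 7.3
eef_pos: [0.4944, -0.191, 0.1278]
ee_rot: [0.0, 0.901, 0.434, 0.0]
ft_force: [0.4, -0.1, 0.9]
finger_gap: 0.004
gripper_force: 0.0
```

Call:
servo_tool(targets=[[[-0.214, -0.569, 0], [0, 0, 6], 1], [[-0.214, -0.569, 0], [0, 0, 6], 1], [[-0.214, -0.569, 0], [0, 0, 6], 1], [[-0.214, -0.569, 0], [0, 0, 6], 1], [[-0.214, -0.569, 0], [0, 0, 6], 1], [[-0.214, -0.569, 0], [0, 0, 6], 1], [[-0.214, -0.569, 0], [0, 0, 6], 1], [[-0.214, -0.569, 0], [0, 0, 6], 1], [[-0.214, -0.569, 0], [0, 0, 6], 1], [[0, 0, 0], [0, 0, 0], 1], [[0, 0, 0], [0, 0, 0], 1]])

```text
t: 8.4
eef_pos: [0.4556, -0.1556, 0.1277]
ee_rot: [-0.0, 1.0, -0.021, 0.0]
ft_force: [-0.0, 0.1, 0.1]
finger_gap: 0.002
gripper_force: 0.0
```

```bash
cat >> h.py <<'E'
def look(name):
    K=r.calibration("wrist");im=r.grab_frame("wrist");cv2.imwrite(f"pics/{name}.png",im)
    import pickle;pickle.dump(K,open(name+".pkl","wb"));return K
E
python3 - <<'E'
from h import *
y,p=where()
look("w4")
E
```

```text
t 8.4 p [ 0.4556 -0.1556  0.1277] yaw -2.37 z-tilt [-0.      0.9998 -0.0207  0.    ] F [-0.   0.1  0.1] gap 0.002 q [-0.49 -0.    2.    0.    1.14  1.12]
rel spindle in tool x,y (mm): -52.86516217621414 22.476546245991997
```

View pics/w4.png

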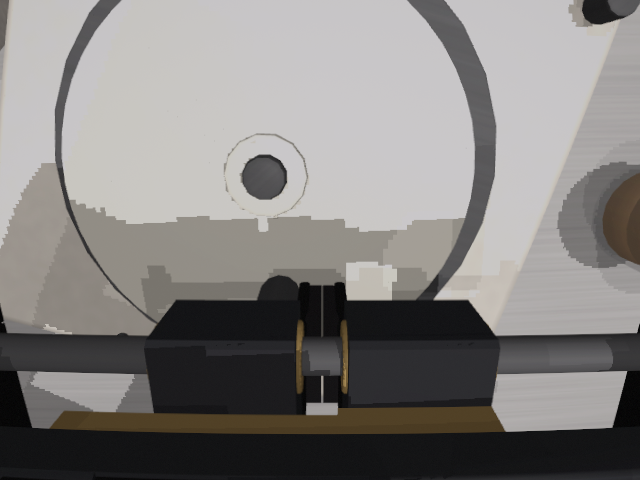

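```bash
python3 - <<'E'
from h import *
import pickle;K=pickle.load(open("w4.pkl","rb"))
s=atz(K,265,177,.104)
for v in (293,297,301):
    d=atz(K,279,v,.124)-s;print(s,np.hypot(*d[:2]),np.degrees(np.arctan2(d[1],d[0])))
for n in("post_top","spindle_top","notch","pin_top"): print(n,[(x["bbox"],x["conf"]) for x in r.spot_in("wrist",n)[:2]])
E
```

```text
[ 0.50994783 -0.13630022  0.104     ] 0.04002381088302737 -173.41942317533497
[ 0.50994783 -0.13630022  0.104     ] 0.041596571018322086 -173.82577166986528
[ 0.50994783 -0.13630022  0.104     ] 0.04318126454043012 -174.20503247294388
post_top [([60.9, 0.0, 416.6, 330.7], 0.74)]
spindle_top [([2.9, 0.0, 637.1, 395.3], 0.8)]
notch [([59.6, 0.6, 414.3, 317.2], 0.77)]
pin_top [([0.0, 0.0, 640.0, 395.7], 0.6)]
```

Post at (279,~297), spindle (265,177): post at about -176°, target -198°. I push 18° more, then back off to look.

Call:
servo_tool(targets=[[[-0.214, -0.569, 0], [0, 0, 6], 1], [[-0.214, -0.569, 0], [0, 0, 6], 1], [[-0.214, -0.569, 0], [0, 0, 6], 1], [[0, 0, 0], [0, 0, 0], 1], [[0, 0.4, 0], [0, 0, 0], 1], [[0, 0.4, 0], [0, 0, 0], 1], [[-3, 0, -4], [0, 0, 0], 1], [[-3, 0, -4], [0, 0, 0], 1], [[-2, 0, -4], [0, 0, 0], 1], [[0, 0, -4], [0, 0, 0], 1], [[0, 0, 0], [0, 0, 0], 1], [[0, 0, 0], [0, 0, 0], 1]])

```text
t: 9.85
eef_pos: [0.3744, -0.1177, 0.2887]
ee_rot: [0.0, 0.984, -0.179, 0.001]
ft_force: [-0.4, -0.3, -0.6]
finger_gap: 0.006
gripper_force: 0.0
```

```bash
python3 - <<'E'
from h import *
y,p=where()
look("w5")
E
```

```text
t 9.85 p [ 0.3744 -0.1177  0.2887] yaw -20.64 z-tilt [ 5.000e-04  9.838e-01 -1.792e-01  1.400e-03] F [-0.4 -0.3 -0.6] gap 0.006 q [-0.51 -0.4   2.02  0.    1.52  1.42]
rel spindle in tool x,y (mm): -132.42055144759834 31.08116265229225
```

View pics/w5.png

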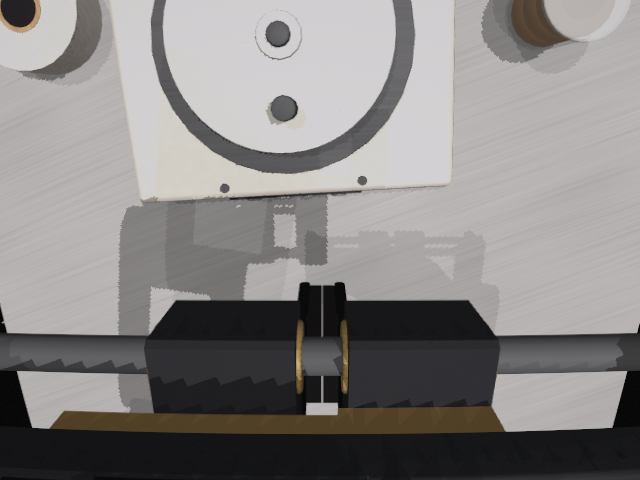

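```bash
python3 - <<'E'
from h import *
import pickle;K=pickle.load(open("w5.pkl","rb"))
s=atz(K,278,34,.104);d=atz(K,284,108,.124)-s
print(s,np.hypot(*d[:2]),np.degrees(np.arctan2(d[1],d[0])))
E
```

```text
[ 0.50816942 -0.13556253  0.104     ] 0.05111907645460584 164.88839084597413
```

Call:
servo_tool(targets=[[[4, 0, -1], [0, 0, 0], 1], [[4, 0, -1], [0, 0, 0], 1], [[0, 0, 0], [0, 0, 0], 1], [[0, 0, 0], [0, 0, 0], 1]])

```text
t: 10.3
eef_pos: [0.4483, -0.1452, 0.3049]
ee_rot: [-0.001, 0.984, -0.179, -0.003]
ft_force: [-0.3, -0.0, 0.6]
finger_gap: 0.003
gripper_force: 0.0
```

```bash
python3 - <<'E'
from h import *
y,p=where()
look("w6")
E
```

```text
t 10.3 p [ 0.4483 -0.1452  0.3049] yaw -20.66 z-tilt [-8.000e-04  9.838e-01 -1.793e-01 -2.700e-03] F [-0.3 -0.   0.6] gap 0.003 q [-0.48 -0.19  1.83 -0.    1.51  1.45]
rel spindle in tool x,y (mm): -53.6302959425594 30.771371754924044
```

View pics/w6.png

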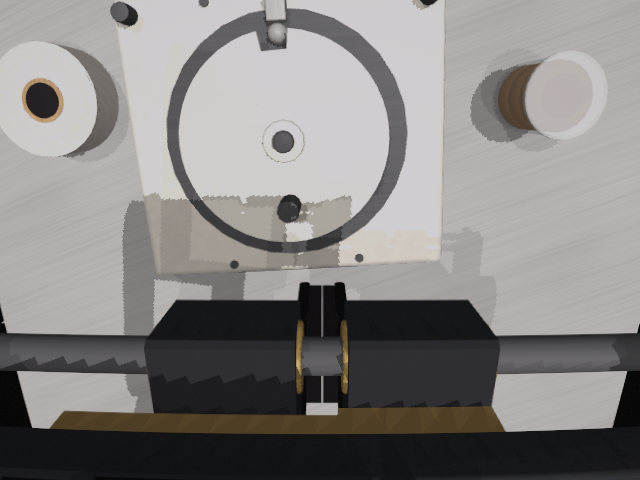

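The pin (278,33) shows inside the notch (256–287), near its right edge; post (289,208), spindle (283,142). A few degrees remain, clockwise as before.

```bash
python3 - <<'E'
from h import *
import pickle;K=pickle.load(open("w6.pkl","rb"))
im=cv2.imread("pics/w6.png",0)
print(im[40,245:300].tolist());print(im[45,245:300].tolist())
s=atz(K,283,142,.104)
A=lambda d:np.degrees(np.arctan2(d[1],d[0]))
for n,u,v,z in(("post",289,208,.124),("pin",278,33,.083),("nl",256,40,.094),("nr",287,40,.094)):
    d=atz(K,u,v,z)-s;print(n,np.hypot(*d[:2]),A(d))
E
```

```text
[204, 204, 204, 204, 204, 204, 203, 204, 204, 204, 204, 204, 192, 135, 102, 99, 99, 98, 98, 99, 99, 76, 65, 65, 61, 74, 94, 107, 117, 120, 124, 129, 133, 131, 129, 127, 122, 109, 77, 70, 65, 120, 186, 204, 204, 204, 204, 204, 204, 204, 204, 204, 204, 204, 204]
[204, 204, 204, 204, 204, 204, 204, 204, 204, 204, 204, 204, 204, 204, 151, 103, 85, 84, 83, 84, 85, 85, 85, 92, 96, 96, 97, 95, 78, 72, 74, 74, 57, 60, 59, 62, 71, 51, 52, 55, 56, 144, 204, 204, 204, 204, 204, 204, 204, 204, 204, 204, 204, 204, 204]
post 0.048646007252189497 165.4943968290784
pin 0.0828959642083052 -17.90017093083233
nl 0.07871106933759421 -6.049383125096197
nr 0.07611936530891704 -23.527423466854675
```

Call:
servo_tool(targets=[[[0, 0, 3.5], [0, 0, 0], 1], [[0, 0, 3.5], [0, 0, 0], 1], [[0, 0, 3.5], [0, 0, 0], 1], [[0, 0, 3.0], [0, 0, 0], 1], [[0, 0, 2.5], [0, 0, 0], 1], [[0, 0, 1.2], [0, 0, 0], 1], [[0, 0, 0.5], [0, 0, 0], 1], [[0, 0, 0], [0, 0, 0], 1], [[0, 0, 0], [0, 0, 0], 1]])

```text
t: 11.25
eef_pos: [0.4495, -0.1457, 0.1319]
ee_rot: [0.0, 0.984, -0.18, 0.001]
ft_force: [0.9, 0.1, 0.8]
finger_gap: 0.005
gripper_force: 0.0
```

```bash
python3 -c "
from h import *
where()"
```

```text
t 11.25 p [ 0.4495 -0.1457  0.1319] yaw -20.68 z-tilt [ 3.000e-04  9.838e-01 -1.795e-01  1.100e-03] F [0.9 0.1 0.8] gap 0.005 q [-0.48 -0.03  2.02 -0.    1.15  1.45]
rel spindle in tool x,y (mm): -52.23080768329089 30.849654022378992
```

Call:
servo_tool(targets=[[[0, -0.4, 0], [0, 0, 0], 1], [[0, -0.42, 0], [0, 0, 0], 1], [[-0.055, -0.145, 0], [0, 0, 1.55], 1], [[-0.055, -0.145, 0], [0, 0, 1.55], 1], [[0, 0, 0], [0, 0, 0], 1], [[0, 0, 0], [0, 0, 0], 1], [[0, 0.5, 0], [0, 0, 0], 1], [[0, 0.5, 0], [0, 0, 0], 1], [[0, 0, -5], [0, 0, 0], 1], [[0, 0, -5], [0, 0, 0], 1], [[0, 0, -5], [0, 0, 0], 1], [[0, 0, -2], [0, 0, 0], 1]])

```text
t: 12.45
eef_pos: [0.4492, -0.1449, 0.3063]
ee_rot: [0.001, 0.979, -0.206, 0.004]
ft_force: [1.0, -0.3, 0.6]
finger_gap: 0.006
gripper_force: 0.0
```

Call:
servo_tool(targets=[[[0, 0, 0], [0, 0, 0], 1], [[0, 0, 0], [0, 0, 0], 1]])

```text
t: 12.65
eef_pos: [0.4474, -0.1438, 0.3001]
ee_rot: [-0.0, 0.979, -0.206, -0.0]
ft_force: [0.4, 0.1, 0.3]
finger_gap: 0.002
gripper_force: 0.0
```

```bash
python3 - <<'E'
from h import *
y,p=where()
look("w7")
im=cv2.imread("pics/w7.png")[0:300,120:520];cv2.imwrite("pics/w7c.png",cv2.resize(im,(800,600)))
E
```

```text
t 12.65 p [ 0.4474 -0.1438  0.3001] yaw -23.8 z-tilt [-1.000e-04  9.785e-01 -2.062e-01 -1.000e-04] F [0.4 0.1 0.3] gap 0.002 q [-0.48 -0.19  1.84  0.    1.49  1.51]
rel spindle in tool x,y (mm): -53.15883897291031 32.78140003336624
```

View pics/w7c.png

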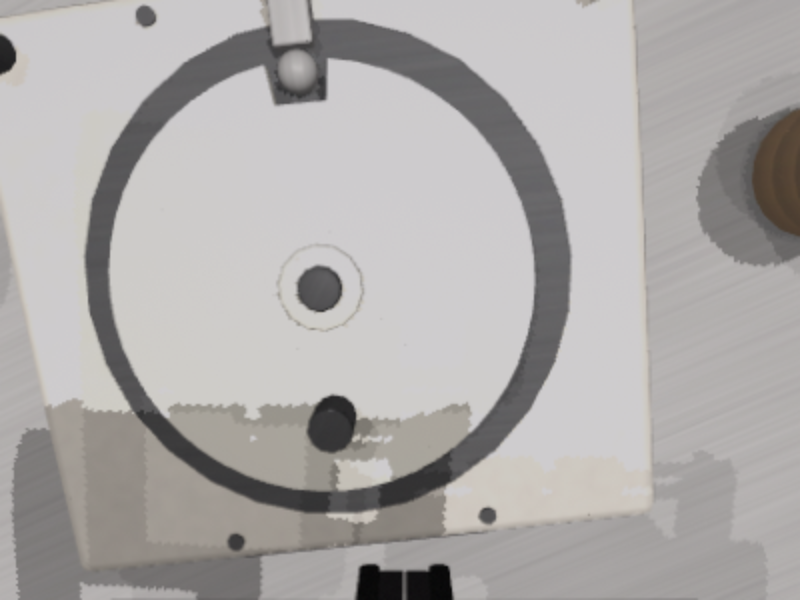

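The pin now sits centred in the notch (crop: pin 297, notch 270–325). Next I press straight down on the open disc top beside the post.

Call:
servo_tool(targets=[[[1, 0, 4], [0, 0, 0], 1], [[0, 0, 4], [0, 0, 0], 1], [[0, 0, 4], [0, 0, 0], 1], [[0, 0, 3], [0, 0, 0], 1], [[0, 0, 1.5], [0, 0, 0], 1], [[0, 0, 0.8], [0, 0, 0], 1], [[0, 0, 0.4], [0, 0, 0], 1], [[0, 0, 0], [0, 0, 0], 1], [[0, 0, 0], [0, 0, 0], 1]])

```text
t: 13.6
eef_pos: [0.4574, -0.148, 0.1243]
ee_rot: [0.0, 0.979, -0.206, 0.001]
ft_force: [0.6, -0.5, -0.0]
finger_gap: 0.004
gripper_force: 0.0
```

Call:
servo_tool(targets=[[[0, 0, 0.3], [0, 0, 0], 1], [[0, 0, 0.3], [0, 0, 0], 1], [[0, 0, 0.3], [0, 0, 0], 1], [[0, 0, 0], [0, 0, 0], 1]])

```text
t: 14.0
eef_pos: [0.4572, -0.1479, 0.1149]
ee_rot: [0.0, 0.979, -0.206, 0.0]
ft_force: [-0.6, -0.9, 3.3]
finger_gap: 0.003
gripper_force: 1.5
```

Contact at about 0.115, as expected. Pressing on.

Call:
servo_tool(targets=[[[0, 0, 0.2], [0, 0, 0], 1], [[0, 0, 0.2], [0, 0, 0], 1], [[0, 0, 0.2], [0, 0, 0], 1], [[0, 0, 0], [0, 0, 0], 1]])

```text
t: 14.4
eef_pos: [0.4572, -0.1479, 0.109]
ee_rot: [0.0, 0.979, -0.206, 0.0]
ft_force: [-0.4, 0.6, 5.0]
finger_gap: 0.005
gripper_force: 2.3
```

Call:
servo_tool(targets=[[[0, 0, 0.2], [0, 0, 0], 1], [[0, 0, 0.2], [0, 0, 0], 1], [[0, 0, 0.2], [0, 0, 0], 1], [[0, 0, 0], [0, 0, 0], 1]])

```text
t: 14.8
eef_pos: [0.4572, -0.1479, 0.103]
ee_rot: [0.0, 0.979, -0.206, 0.0]
ft_force: [-1.4, 0.0, 5.2]
finger_gap: 0.004
gripper_force: 2.3
```

Only about 5 N of sliding friction, so the pin is going into the notch. About 3 mm more to the flange.

Call:
servo_tool(targets=[[[0, 0, 0.15], [0, 0, 0], 1], [[0, 0, 0.15], [0, 0, 0], 1], [[0, 0, 0.1], [0, 0, 0], 1], [[0, 0, 0], [0, 0, 0], 1]])

```text
t: 15.2
eef_pos: [0.4572, -0.148, 0.0994]
ee_rot: [0.0, 0.979, -0.206, 0.0]
ft_force: [-2.3, 1.2, 8.4]
finger_gap: 0.003
gripper_force: 4.2
```

Call:
servo_tool(targets=[[[0, 0, 0.1], [0, 0, 0], 1], [[0, 0, 0.1], [0, 0, 0], 1], [[0, 0, 0], [0, 0, 0], 1], [[0, 0, 0], [0, 0, 0], 1]])

```text
t: 15.6
eef_pos: [0.4573, -0.1484, 0.0985]
ee_rot: [0.001, 0.979, -0.206, 0.0]
ft_force: [-6.5, 1.1, 16.4]
finger_gap: 0.007
gripper_force: 8.4
```

Call:
servo_tool(targets=[[[0, 0, 0.1], [0, 0, 0], 1], [[0, 0, 0.1], [0, 0, 0], 1], [[0, 0, 0], [0, 0, 0], 1], [[0, 0, 0], [0, 0, 0], 1]])

```text
t: 16.0
eef_pos: [0.4574, -0.149, 0.0976]
ee_rot: [0.001, 0.979, -0.206, 0.0]
ft_force: [-10.6, 0.7, 23.4]
finger_gap: 0.003
gripper_force: 12.6
```

Force climbs against a hard stop at a TCP height of 0.098 (tip about 0.076, seated top 0.078). I lift off and check.

Call:
servo_tool(targets=[[[0, 0, -0.4], [0, 0, 0], 1], [[0, 0, -0.8], [0, 0, 0], 1], [[0, 0, -3], [0, 0, 0], 1], [[0, 0, -4], [0, 0, 0], 1], [[-1, 0, -4], [0, 0, 0], 1], [[0, 0, -4], [0, 0, 0], 1], [[0, 0, -4], [0, 0, 0], 1], [[0, 0, 0], [0, 0, 0], 1], [[0, 0, 0], [0, 0, 0], 1], [[0, 0, 0], [0, 0, 0], 1]])

```text
t: 17.0
eef_pos: [0.447, -0.1433, 0.2949]
ee_rot: [-0.0, 0.979, -0.206, -0.001]
ft_force: [0.8, -0.0, -1.1]
finger_gap: 0.006
gripper_force: 0.0
```

```bash
python3 - <<'E'
from h import *
where()
look("w8");a=cv2.imread("pics/w8.png")[0:300,120:520]
g=r.grab_frame("side");b=cv2.imread("pics/side0.png")
f=lambda i:cv2.resize(i[150:290,290:480],(400,295))
cv2.imwrite("pics/c8.png",np.hstack([cv2.resize(a,(400,590)[:1]+(300,)),np.zeros((300,1,3),np.uint8),np.vstack([f(g),np.zeros((5,400,3),np.uint8)])])[:,:800])
cv2.imwrite("pics/side8.png",g)
for z in (.124,.108):
    for n,ang,rad in(("post",162.1,.052),):
        q=np.radians(ang);X=[*(S+rad*np.array([np.cos(q),np.sin(q)])),z];print(z,"side",proj("side",X),"top",proj("top",X),"wrist",proj("wrist",X))
E
```

```text
t 17.0 p [ 0.447  -0.1433  0.2949] yaw -23.78 z-tilt [-4.000e-04  9.785e-01 -2.060e-01 -1.300e-03] F [ 0.8 -0.  -1.1] gap 0.006 q [-0.48 -0.19  1.85  0.    1.49  1.51]
rel spindle in tool x,y (mm): -53.814926806421056 32.41740428904273
0.124 side [416.87782901 209.08456   ] top [396.54146101 283.51322655] wrist [284.99912042 215.34795058]
0.108 side [416.10627107 213.73160554] top [395.49590962 283.20238008] wrist [286.68511696 210.45689383]
```

View pics/c8.png

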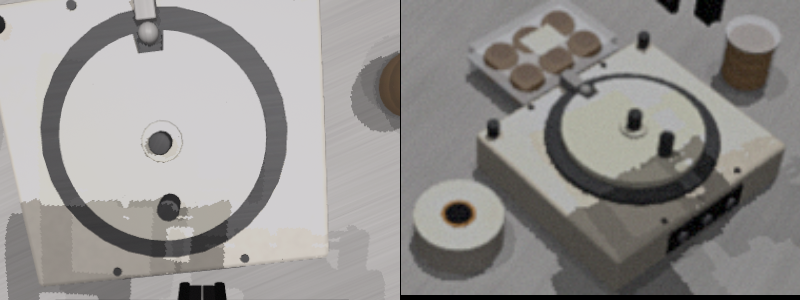

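The disc sits low: the spindle stands well clear of the hub, the pin is in the notch (crop 148,32), and the post top in the side view (about 416,215) matches the seated height. Pack, tub and reel are in place.

```bash
python3 -c "
from h import *
print(r.job_done())"
```

```text
the job is handed in; nothing more can be done
None
```

I turned the disc clockwise by its post until the notch stood over the pin, pressed it down about 16 mm until it stopped on the flange, left it free, and handed the job in after about 17 s of robot time. The reel, tub and pack looked undisturbed in the last pictures.

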